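# Key the lantern's bottom cover onto its pin and press it home

## Robot

A 6-joint arm with a two-finger parallel gripper is mounted at the origin on the work surface. World frame = base frame: x ahead of the robot, y to its left, z up, the work surface at z = 0. Lengths are in mm, angles in rad, forces in N, time in s.
With the tool pointing down it reaches from about 325 to 1000 mm from the base axis. Payload 5.1 kg.
Tool frame: the origin (TCP) lies midway between the tips of the shut fingers; the grasp point (between the pads) lies 19 mm behind it; z points along the fingers, y is the direction in which the jaws open and shut (so a half turn about z gives the same grasp; the last joint's range is limited). The gripper opens to 85 mm and grips with 20 to 120 N. Pads are 22 mm wide; open, the fingers measure 114 mm over their backs; the gripper's body (76 mm by 85 mm) begins 54 mm behind the grasp point. The pads swing forward as they close: fully open they stand 13 mm farther back than shut.
Start: joints at [1.258, 0.124, 1.65, -0, 1.367, -0.083], TCP at [148.081, 632.895, 231.322] pointing down, gripper open.
Joint ranges: [-2.61, 2.61], [-1.02, 2.33], [0.03, 2.71], [-1.35, 4.49], [0.32, 2.68], [-2.91, 2.91]. Speed limits (rad/s): [2.57, 2.57, 3.14, 3.14, 3.14, 3.14].

## Interface

Orientations are given as a rotation vector (axis times angle).
In Python, from cell import * gives the robot as it stands.
- The arm moves only by the tool apply_moves, never from a script. Its argument "rows" is a list of rows, each a list of 4 numbers: the shift along the world's x, y, z in m, then the turn about the world's z in degrees. In form: [[dx, dy, dz, spin], ...]. A call has exactly 5 rows; each row is the pose to reach, as a shift and turn from the pose commanded when the call began; what a row does not reach only later rows make up. A row lasts 1/12 s, in which the tool goes at most 41.7 mm and 7.16 degrees, less where a joint would pass 70% of its speed; a pose out of reach is approached as far as the arm can. A call with a gripper value outside its range is refused whole. "fingers" is the finger opening in m, from 0 to 0.0854, set as the call begins (left out, the last holds). The fingers move at their own pace and stop on an object; "grip_force" is the grip in N (left out, the last holds). Time passes only in rows, so rows that repeat a pose let the fingers close, or fill a call up. It gives the time, the measured TCP pose, the force and the opening at its end, in the units of the state.
- get_obs(): the state, without advancing time (a new reading comes with each control period).
- snapshot(name): name is "side" or "top" or "wrist"; returns the picture (480x640x3 uint8, red, green, blue); there is no depth.
- camera_params(name): a dict with "vfov" (degrees; the focal length in pixels is half the picture's height over the tangent of half this angle, whatever the lens; pixels are square), "cx", "cy" (the principal point, pixels), "position" and "rotation" of the camera in the world. Camera axes: x right, y down, z forward; pixel columns grow to the right and rows downward; lengths in mm; the calibration is good to about 2 mm. A picture is of the moment at which its call begins: read the wrist's pose just before it. camera_params takes no time and is no camera call; for the wrist camera it gives the pose at the moment of the call.
- finish_job(): hands the job in, once; it reports no verdict.
The state is a dict: "t": time; "qpos": joint angles; "joint_vel": joint speeds; "joint_efforts": joint torques, N m; "tcp_pos": TCP position; "tool_rot": TCP orientation; "contact_force": force on the tool from outside, world axes, zero at the start; "torque": the same for the moment, N m; "opening": opening from 0.0 (shut) to 1.0 (fully open).
Only numpy, scipy, OpenCV 4.12 (cv2) and the standard library are available. Lean on these libraries where they do the work, as an engineer would, in place of code of your own. Each camera call takes 0.05 s, during which the arm holds its last target.

## Task

Close the round bottom cover of the upturned lantern: with your fingertips push the lug on the cover round until the notch in the cover's edge is over the locating pin on the rim, then press the cover down until it is fully home. Only push and press it: do not pull the cover up or lift anything, and leave the other things on the bench where they are. Finish clear of the lantern.

Things in the scene. Friction and masses are not known exactly. Their poses are not given: they have to be found in the camera images.
- lantern: Galvanised round lantern base, bottom side up, screwed to the bench: 144 mm foot flange, 136 mm diameter, 70 mm high to its rim. Origin: centre of its foot, on the work board (12 mm above z = 0). Its +x axis points from its axis to the locating pin; z up. On the rim, 64 to 72 mm from the axis, just outside the cover, a dark steel block (18 mm wide, top 82 mm above the origin) carries the pin.
- pin (a point): Point on the locating pin, 54 mm from the lantern's axis, 74 mm above its origin. Round steel pin, 8 mm in diameter, level and radial, from 48 to 66 mm from the axis; top 78 mm above the lantern's origin. It points inward from the dark block on the rim. While the cover is up it hides the pin, but not the block, which shows from above where the pin is.
- notch (a point): Middle of the notch in the cover's edge, 54 mm from the cover's centre, at mid-thickness. The notch is about 15 mm wide and 13 mm deep; the cover goes down over the pin when notch and pin agree within about 3 mm to either side. At the start the cover's underside is 1 mm above the pin.
- lug (a point): Centre of the upright finger lug on the cover, 45 mm from the cover's centre, straight opposite the notch: a steel block 22 mm long radially, 8 mm thick, 16 mm high over the cover's upper face; this point is 8 mm above that face. Pushing it sideways with about 1 to 2 N turns the cover; friction keeps the cover where it is left.
- cover_top (a point): Top centre of the cover, on a flat boss (diameter 26 mm) 1.5 mm above the cover's upper face. The cover is a level plain steel disc, 120 mm in diameter, 4 mm thick, on a snug stud in the lantern's axis: it cannot tilt or shift sideways. Its upper face is 83 mm above the lantern's origin at the start, 74 mm when seated.
- cover_turn (a joint): Turn of the cover relative to the lantern, rad, counter-clockwise from above positive; at 0 (or any whole turn, 6.283) the notch is over the pin. It can be turned either way.
- cover_drop (a joint): How far the cover is pressed down, m: 0 as it stands at the start, 0.009 fully seated on the rim; negative if pulled up. It slides with about 6 N of friction, stays where it is left, and is stopped by the pin after about 1 mm unless the notch is over the pin.
- roof: Bystander, to be left alone: conical lantern roof of galvanised sheet, standing rim-down: base diameter 116, height 85 mm. Origin: centre of its underside.
- bulb: Bystander, to be left alone: white LED bulb standing on its metal cap: cap diameter 26, widest 60, height 84 mm. Origin: centre of its underside.
- cell: Bystander, to be left alone: grey cylindrical battery cell standing upright: diameter 33, height 60 mm. Origin: centre of its underside.
- adapter: Bystander, to be left alone: black plug-in adapter block lying flat: with two short steel prongs at one end, 70 x 45 x 35 mm. Origin: centre of its underside.
- driver: Bystander, to be left alone: screwdriver lying flat on the board.
- spool: Bystander, to be left alone: spool of solder wire standing on its flange: diameter 54, height 40 mm. Origin: centre of its underside.
- pliers: Bystander, to be left alone: small pliers with orange grips lying flat, about 150 mm long; origin at the pivot.

How it is judged:
By the outcome, as a careful person would: the job done as asked, in the order asked, and still so for the second after the job is handed in, with the robot touching nothing.
It also fails if it takes over 69 s, if anything falls off the work surface, if the arm or the gripper's body presses on something with over 40 N, if the wrist force passes 120 N, or if a joint passes its speed limit or range.

## Working session

There is one attempt and no reset: what is moved stays moved. The work goes in short steps, Python scripts to look and compute and a tool call to move; the robot and the scene stay as the last step left them, time stands still between calls to the robot, and variables do not carry over. Pictures are saved under pics/ and viewed, and the job is handed in when it is done.

Besides the shell and the picture viewer there is one more tool, called after "Emit:" as name(argument=value, ...), one argument or row to a line, values as JSON. apply_moves: Moves the arm, as the interface text tells. Its arguments: {"type":"object","properties":{"rows":{"type":"array","items":{"type":"array","items":{"type":"number"}}},"fingers":{"type":"number"},"grip_force":{"type":"number"}},"required":["rows"]}

```bash
mkdir -p pics; ls; python3 - <<'E'
from cell import *
import cv2
o=get_obs();print(o)
for n in ["side","top","wrist"]:
    p=camera_params(n);print(n,p)
    cv2.imwrite(f"pics/{n}0.png",snapshot(n)[:,:,::-1])
E
```

```text
pics
{'t': 0.0, 'qpos': array([ 1.25843236e+00,  1.24516898e-01,  1.65164487e+00, -1.28381448e-06,
        1.36748157e+00, -8.25841772e-02]), 'joint_vel': array([-0.00048552,  0.00205244, -0.00067542, -0.00050053,  0.00031691,
        0.00010202]), 'joint_efforts': array([-3.43910770e-04, -4.23631454e+01, -3.65440929e+01, -9.07786512e-05,
        7.23944322e-03, -8.14944912e-06]), 'tcp_pos': array([147.8817868 , 632.34517132, 230.06259029]), 'tool_rot': array([-0.36009716, -3.12048144,  0.00315859]), 'contact_force': array([ 0.42474257, -0.22350252, -0.17325193]), 'torque': array([-0.00608971, -0.00161761, -0.00376556]), 'opening': 1.0006106006341344}
side {'vfov': 55.110876305700856, 'cx': 317.4411920194858, 'cy': 240.31085434517252, 'position': array([353.45742493, 708.92057309, 681.44588068]), 'rotation': array([-0.37472403,  2.68704878, -1.29950034])}
top {'vfov': 54.03130337568132, 'cx': 323.6171182062054, 'cy': 238.9125833735278, 'position': array([ 425.85993383,    2.24575615, 1272.24203358]), 'rotation': array([-2.17590084,  2.15333185, -0.12132757])}
wrist {'vfov': 70.83525131148942, 'cx': 323.7542172761674, 'cy': 241.94709856811653, 'position': array([ 66.94236731, 651.04229591, 374.25976073]), 'rotation': array([2.24878321, 1.78300538, 0.29409252])}
```

View pics/top0.png

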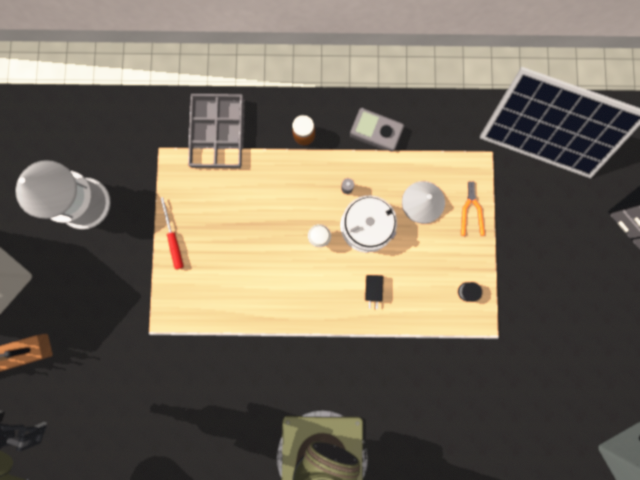

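View pics/side0.png

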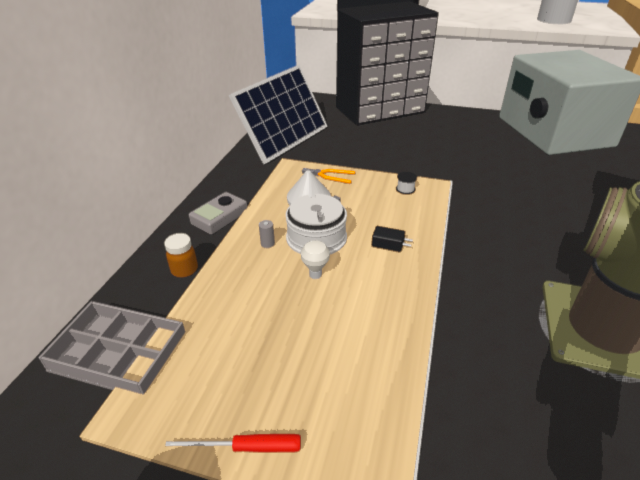

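View pics/wrist0.png

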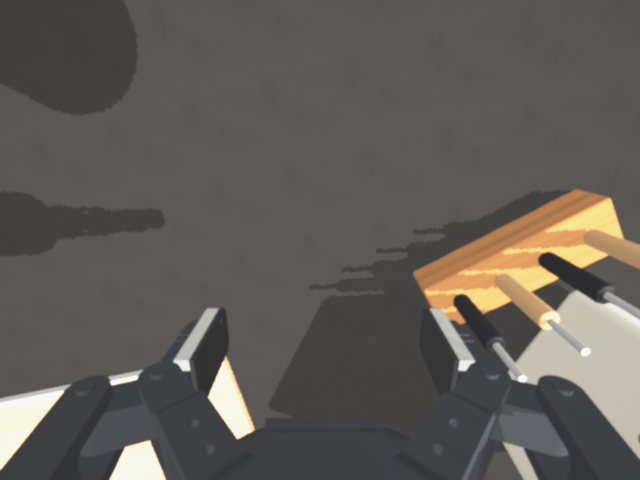

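The top view shows the lantern at about (369,222), with a dark block near (389,211), the bulb at (319,236), the roof at (424,200), the cell at (347,186) and the adapter at (374,288). The wrist camera doesn't see the lantern yet. I'll zoom in.

```bash
cat > h.py <<'E'
import numpy as np, cv2
from scipy.spatial.transform import Rotation as R
def K(p): 
    f=240/np.tan(np.radians(p['vfov']/2)); return np.array([[f,0,p['cx']],[0,f,p['cy']],[0,0,1]])
def unproj(p,uv,z):
    r=R.from_rotvec(p['rotation']).as_matrix()
    d=r@np.linalg.inv(K(p))@np.array([uv[0],uv[1],1.]); c=np.array(p['position'])
    return c+d*(z-c[2])/d[2]
def proj(p,X):
    r=R.from_rotvec(p['rotation']).as_matrix()
    X=np.atleast_2d(X); q=(X-p['position'])@r@K(p).T; return q[:,:2]/q[:,2:]
E
python3 - <<'E'
from h import *
from cell import *
a=cv2.imread('pics/top0.png')[180:270,300:450]
cv2.imwrite('pics/top0c.png',cv2.resize(a,None,fx=5,fy=5,interpolation=cv2.INTER_CUBIC))
a=cv2.imread('pics/side0.png')[150:290,240:420]
cv2.imwrite('pics/side0c.png',cv2.resize(a,None,fx=4,fy=4,interpolation=cv2.INTER_CUBIC))
p=camera_params('top')
for n,uv,z in [('cov',(369,222),95),('blk',(389,211),94),('bulb',(319,236),60),('roofapex',(428,197),97),('cell',(348,183),72),('adp',(374,288),47)]: print(n,unproj(p,uv,z))
E
```

```text
cov [ 601.40512961 -112.34288145   95.        ]
blk [ 630.27303263 -163.17329731   94.        ]
bulb [568.57714504  13.92863024  60.        ]
roofapex [ 666.80007826 -261.94189948   97.        ]
cell [706.71695917 -60.00514832  72.        ]
adp [ 436.03626637 -129.90359624   47.        ]
```

View pics/top0c.png

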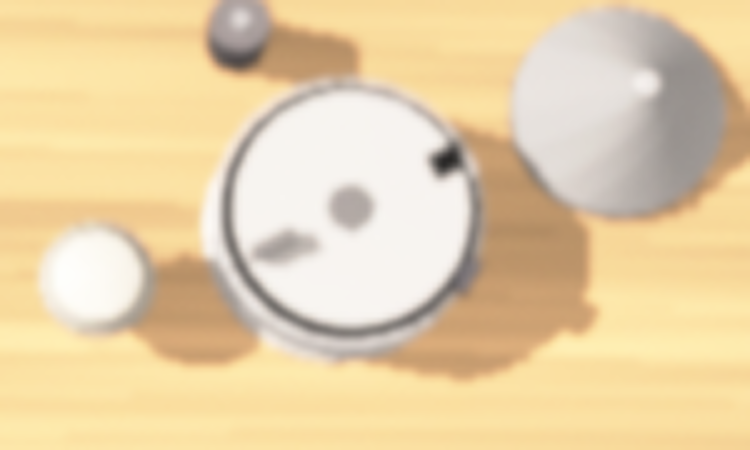

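View pics/side0c.png

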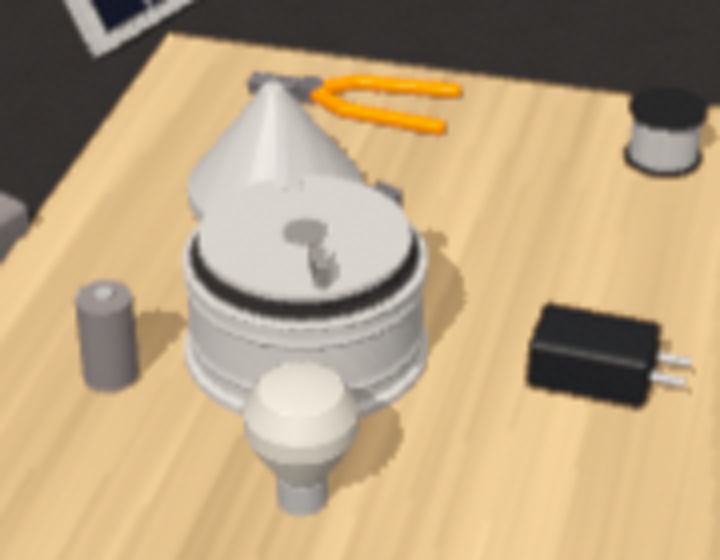

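Seen from above, the black notch is at about −64° and the grey block at about −120°. That puts the lug at about 116°, towards the bulb, so the cover needs roughly −56° of turn. Next I'll bring the wrist camera over the lantern for a precise measurement.

```bash
python3 - <<'E'
from h import *
from cell import *
p=camera_params('wrist');o=get_obs()
print(R.from_rotvec(p['rotation']).as_matrix()[:,2], R.from_rotvec(o['tool_rot']).as_matrix())
print(unproj(p,(320,240),95)-o['tcp_pos'])
E
```

```text
[ 0.31331548 -0.0737233  -0.94678313] [[-9.73707753e-01  2.27800156e-01 -5.47759355e-04]
 [ 2.27800747e-01  9.73706502e-01 -1.57070049e-03]
 [ 1.75551030e-04 -1.65418323e-03 -9.99998616e-01]]
[   9.00527358   -5.91685623 -135.32205357]
```

Emit:
apply_moves(
  rows=[
    [0.02, -0.034, 0.01, 0],
    [0.04, -0.068, 0.02, 0],
    [0.06, -0.102, 0.03, 0],
    [0.08, -0.136, 0.04, 0],
    [0.1, -0.17, 0.04, 0],
  ],
  fingers=0,
)

```text
t: 0.57
tcp_pos: [249.0, 462.0, 273.5]
tool_rot: [0.359, 3.119, 0.005]
contact_force: [0.6, -0.2, 0.7]
opening: 0.301
```

Emit:
apply_moves(
  rows=[
    [0.018, -0.035, 0, 0],
    [0.036, -0.07, 0, 0],
    [0.054, -0.105, 0, 0],
    [0.072, -0.14, 0, 0],
    [0.09, -0.175, 0, 0],
  ],
)

```text
t: 0.98
tcp_pos: [338.3, 286.1, 271.1]
tool_rot: [0.359, 3.121, 0.0]
contact_force: [1.0, 0.1, 0.9]
opening: -0.002
```

Emit:
apply_moves(
  rows=[
    [0.018, -0.035, 0, 0],
    [0.036, -0.07, 0, 0],
    [0.054, -0.105, 0, 0],
    [0.072, -0.14, 0, 0],
    [0.09, -0.175, 0, 0],
  ],
)

```text
t: 1.4
tcp_pos: [428.3, 111.0, 271.3]
tool_rot: [0.36, 3.12, 0.0]
contact_force: [0.5, 0.6, 0.3]
opening: -0.0
```

Emit:
apply_moves(
  rows=[
    [0.018, -0.035, 0, 0],
    [0.036, -0.07, 0, 0],
    [0.054, -0.105, 0, 0],
    [0.072, -0.14, 0, 0],
    [0.09, -0.175, 0, 0],
  ],
)

```text
t: 1.82
tcp_pos: [518.4, -64.1, 271.1]
tool_rot: [-0.361, -3.121, -0.0]
contact_force: [1.7, -0.1, -0.4]
opening: -0.0
```

Emit:
apply_moves(
  rows=[
    [0.01, -0.02, 0, 0],
    [0.02, -0.035, 0, 0],
    [0.02, -0.035, 0, 0],
    [0.02, -0.035, 0, 0],
    [0.02, -0.035, 0, 0],
  ],
)

```text
t: 2.23
tcp_pos: [537.6, -96.5, 270.9]
tool_rot: [-0.36, -3.12, -0.001]
contact_force: [-0.8, -0.3, 0.0]
opening: 0.002
```

```bash
python3 - <<'E'
from h import *
from cell import *
o=get_obs();print(o['t'],o['tcp_pos'],o['qpos'])
p=camera_params('wrist');np.save('w1.npy',p,allow_pickle=True);print(p)
cv2.imwrite("pics/w1.png",snapshot('wrist')[:,:,::-1])
E
```

```text
2.2333 [537.62176447 -96.49420208 270.92685395] [-2.76048521e-01 -1.28050691e-01  1.83540562e+00  3.33596595e-04
  1.43525683e+00 -1.61733915e+00]
{'vfov': 70.83525131148942, 'cx': 323.7542172761674, 'cy': 241.94709856811653, 'position': array([456.68806015, -78.17991234, 415.11834053]), 'rotation': array([2.25033979, 1.78405885, 0.29616075])}
```

View pics/w1.png

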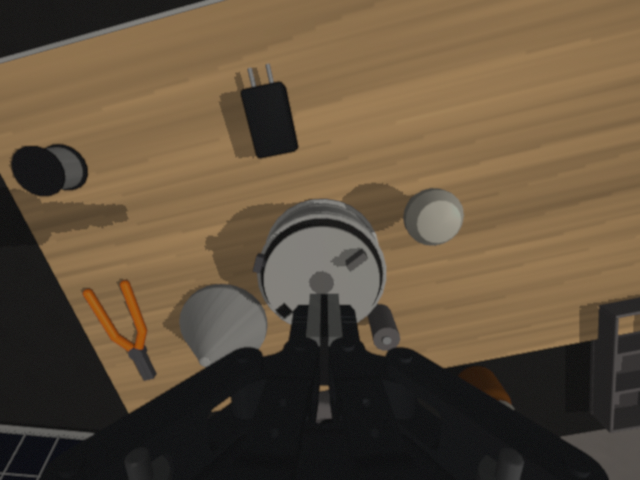

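```bash
python3 - <<'E'
from h import *
a=cv2.imread('pics/w1.png')[190:340,240:400]
cv2.imwrite('pics/w1c.png',cv2.resize(a,None,fx=5,fy=4*1.25,interpolation=cv2.INTER_CUBIC)[:600*2])
p=np.load('w1.npy',allow_pickle=True).item()
a=cv2.resize(a,None,fx=4,fy=4,interpolation=cv2.INTER_CUBIC);cv2.imwrite('pics/w1c.png',a)
E
```

```text
(no output)
```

View pics/w1c.png

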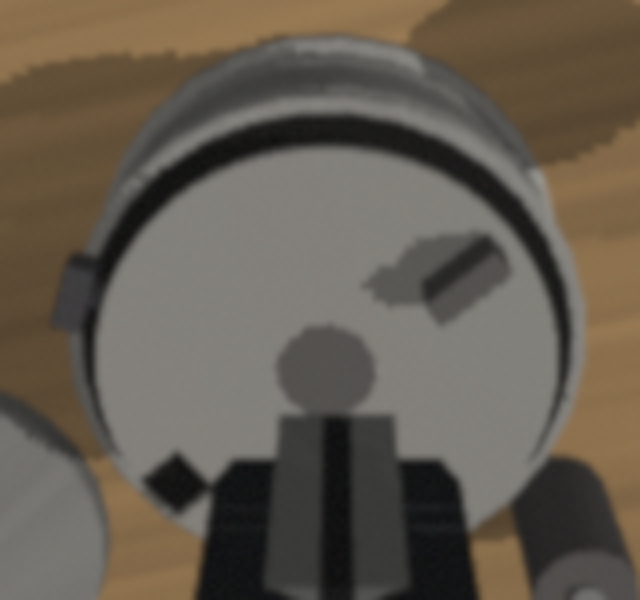

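```bash
cat >> h.py <<'E'
def model(c,lan,th,drop=0):
    # returns dict of world pts; lan, th angles (rad)
    pol=lambda r,t,a,z:np.array([c[0]+r*np.cos(a)-t*np.sin(a),c[1]+r*np.sin(a)+t*np.cos(a),z])
    zt=95-drop; d={}
    d['edge']=[pol(60,0,a,zt) for a in np.linspace(0,2*np.pi,90)]
    d['boss']=[pol(13,0,a,zt+1.5) for a in np.linspace(0,2*np.pi,40)]
    d['block']=[pol(r,t,lan,94) for r,t in [(64,-9),(72,-9),(72,9),(64,9),(64,-9)]]
    d['notch']=[pol(r,t,th,zt) for r,t in [(60,-7.5),(47,-7.5),(47,7.5),(60,7.5)]]
    d['lug']=[pol(r,t,th+np.pi,zt+16) for r,t in [(34,-4),(56,-4),(56,4),(34,4),(34,-4)]]
    d['lugb']=[pol(r,t,th+np.pi,zt) for r,t in [(34,-4),(56,-4),(56,4),(34,4),(34,-4)]]
    return d
def overlay(img,p,m,box,s,out):
    x0,y0,x1,y1=box
    a=cv2.resize(img[y0:y1,x0:x1],None,fx=s,fy=s,interpolation=cv2.INTER_CUBIC)
    for i,(k,v) in enumerate(m.items()):
        q=(proj(p,np.array(v))-[x0,y0]+.5)*s-.5
        cv2.polylines(a,[np.round(q).astype(np.int32)],False,[(0,0,255),(0,255,0),(255,0,0),(0,255,255),(255,0,255),(255,128,0)][i],1)
    cv2.imwrite(out,a)
E
python3 - <<'E'
from h import *
from cell import camera_params
p=np.load('w1.npy',allow_pickle=True).item()
c=unproj(p,(321.5,282.5),96.5); b=unproj(p,(259,264.7),94); n=unproj(p,(284.2,310.5),94);l=unproj(p,(357,261),111)
an=lambda v:np.degrees(np.arctan2(v[1]-c[1],v[0]-c[0]))
for v in (c,b,n,l): print(v,np.hypot(*(v-c)[:2]),an(v))
lan=np.radians(an(b)); th=np.arctan2(*(n-l)[:2][::-1]);print(np.degrees(th))
m=model(c,lan,th)
overlay(cv2.imread('pics/w1.png'),p,m,(240,190,400,340),4,'pics/ov1.png')
overlay(cv2.imread('pics/top0.png'),camera_params('top'),m,(310,175,430,265),6,'pics/ov2.png')
E
```

```text
[ 604.7843001  -114.68359239   96.5       ] 0.0 0.0
[ 571.66111494 -172.87637321   94.        ] 66.95927967261397 -119.64842364160677
[ 629.10443553 -161.78531673   94.        ] 53.00982384010438 -62.69123801331864
[583.57254578 -74.21232501 111.        ] 45.69312863293515 117.65988108403111
-62.52869245940344
```

View pics/ov1.png

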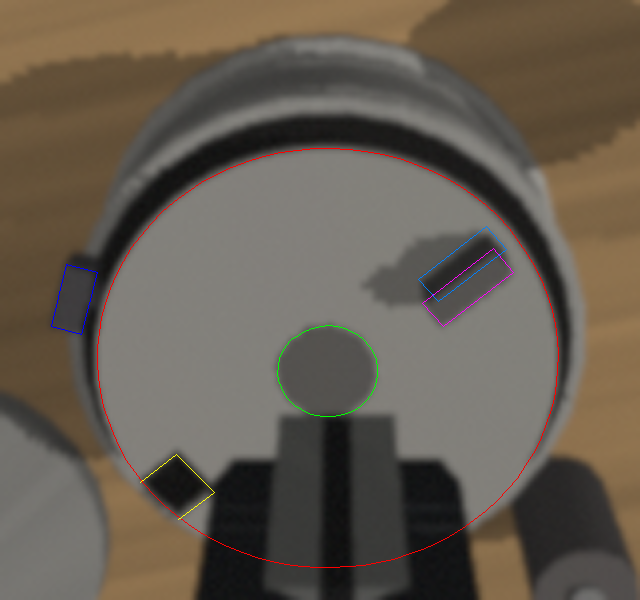

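View pics/ov2.png

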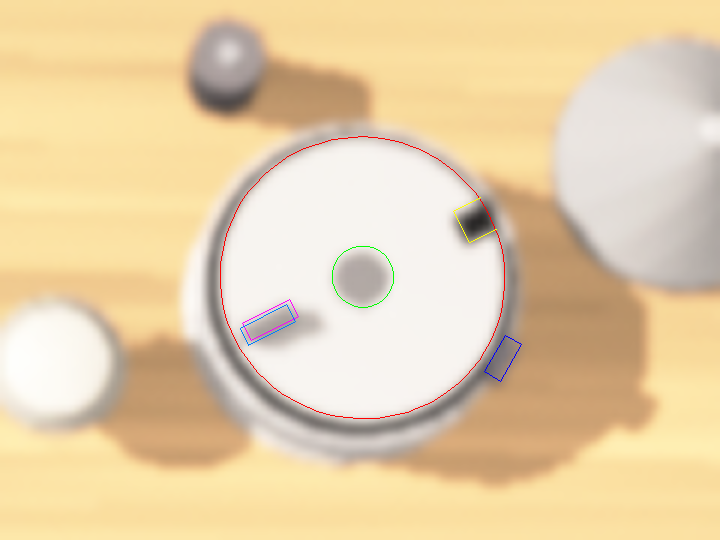

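The model overlay fits both cameras: lantern centre (604.5,−114), pin at −119.8°, notch at −62.5°, lug at about 117.5°. The cover needs about −57° of turn. I'll work out a pushing arc with the shut fingers behind the lug, jaw axis radial.

```bash
cat >> h.py <<'E'
C=np.array([604.5,-114.0])
def pose(phi,r=45,t=15.0):
    a=np.radians(phi); return C+[r*np.cos(a)-t*np.sin(a), r*np.sin(a)+t*np.cos(a)]
E
python3 - <<'E'
from h import *
cmd=np.array([538.1,-97.1]);yaw=76.8
for phi in [132]: print(phi,pose(phi)-cmd,phi-yaw)
p0=pose(132)
for phi in range(132,57,-4): print(phi,np.round(pose(phi)-p0,1),phi-132)
E
```

```text
132 [25.14195033  6.50455805] 55.2
132 [0. 0.] 0
128 [1.7 2.8] -4
124 [3.7 5.5] -8
120 [5.8 8.1] -12
116 [ 8.  10.5] -16
112 [10.5 12.7] -20
108 [13.1 14.8] -24
104 [15.8 16.6] -28
100 [18.7 18.3] -32
96 [21.6 19.8] -36
92 [24.7 21. ] -40
88 [27.8 22.1] -44
84 [31.  22.9] -48
80 [34.3 23.5] -52
76 [37.6 23.9] -56
72 [40.9 24. ] -60
68 [44.2 23.9] -64
64 [47.5 23.6] -68
60 [50.8 23.1] -72
```

Emit:
apply_moves(
  rows=[
    [0.005, 0.0013, -0.02, 7],
    [0.01, 0.0026, -0.045, 14],
    [0.015, 0.004, -0.07, 21],
    [0.02, 0.005, -0.095, 28],
    [0.0251, 0.0065, -0.121, 35],
  ],
)

```text
t: 2.7
tcp_pos: [563.1, -89.3, 149.9]
tool_rot: [-0.607, 3.081, -0.001]
contact_force: [0.9, -1.3, -1.0]
opening: -0.001
```

Emit:
apply_moves(
  rows=[
    [0, 0, 0, 7],
    [0, 0, -0.01, 14],
    [0, 0, -0.022, 20.2],
    [0, 0, -0.035, 20.2],
    [0, 0, -0.048, 20.2],
  ],
)

```text
t: 3.12
tcp_pos: [563.1, -89.6, 101.9]
tool_rot: [-1.124, 2.933, -0.001]
contact_force: [0.0, 0.2, -0.6]
opening: 0.001
```

```bash
python3 - <<'E'
from h import *
from cell import *
o=get_obs();print(o['t'],o['tcp_pos'],o['qpos'],o['contact_force'])
M=R.from_rotvec(o['tool_rot']).as_matrix();print(np.degrees(np.arctan2(M[1,1],M[0,1])))
p=camera_params('wrist')
m=model(C,np.radians(-119.8),np.radians(-62.5));im=snapshot('wrist')[:,:,::-1].copy()
overlay(im,p,m,(0,0,640,480),1,'pics/w2.png')
E
```

```text
3.1167 [563.08105139 -89.62854154 101.90473659] [-2.52058321e-01  6.53007148e-02  1.94126348e+00  1.39289068e-04
  1.13425066e+00 -2.55514806e+00] [ 0.00872745  0.19697625 -0.60138749]
131.95394133764694
```

View pics/w2.png

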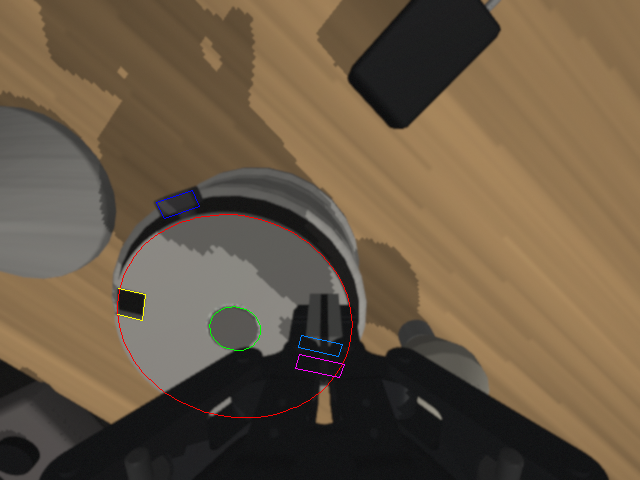

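The finger is behind the lug, at image (325,320), and the model still fits with nothing disturbed. Now I'll push along the arc.

Emit:
apply_moves(
  rows=[
    [0.0017, 0.0028, 0, -4],
    [0.0037, 0.0055, 0, -8],
    [0.0058, 0.0081, 0, -12],
    [0.008, 0.0105, 0, -16],
    [0.0105, 0.0127, 0, -20],
  ],
)

```text
t: 3.58
tcp_pos: [573.2, -77.5, 102.1]
tool_rot: [0.592, -3.084, -0.0]
contact_force: [-1.1, -0.6, 0.3]
opening: 0.002
```

Emit:
apply_moves(
  rows=[
    [0.0026, 0.0021, 0, -4],
    [0.0053, 0.0039, 0, -8],
    [0.0082, 0.0056, 0, -12],
    [0.0111, 0.0071, 0, -16],
    [0.0142, 0.0083, 0, -20],
  ],
)

```text
t: 4.0
tcp_pos: [587.3, -69.1, 102.1]
tool_rot: [0.048, -3.14, -0.0]
contact_force: [-2.6, -0.4, 0.3]
opening: 0.003
```

```bash
python3 - <<'E'
from h import *
from cell import *
o=get_obs();print(o['t'],o['tcp_pos'],pose(92),o['contact_force'])
m=model(C,np.radians(-119.8),np.radians(92-180));im=snapshot('wrist')[:,:,::-1].copy()
overlay(im,camera_params('wrist'),m,(0,0,640,480),1,'pics/w3.png')
E
```

```text
4.0 [587.33996528 -69.08799702 102.06225222] [587.93866024 -69.55090523] [-2.57313844 -0.36848925  0.34568702]
```

View pics/w3.png

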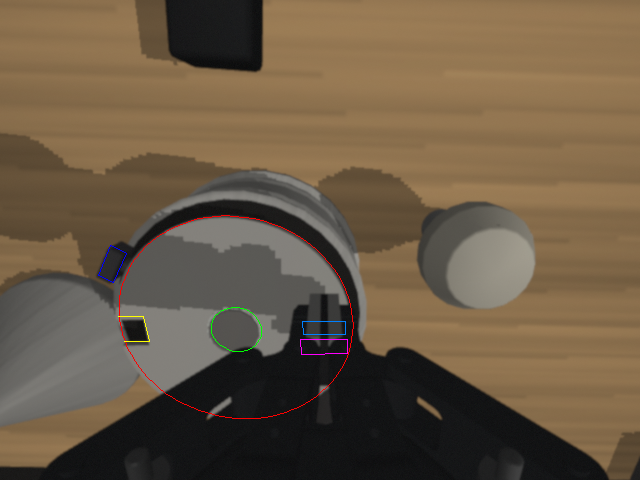

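The cover turns with the finger, and the notch at image (135,330) follows the prediction. Continuing to 64°.

Emit:
apply_moves(
  rows=[
    [0.0031, 0.0011, 0, -4],
    [0.0063, 0.0019, 0, -8],
    [0.0096, 0.0025, 0, -12],
    [0.0129, 0.0029, 0, -16],
    [0.0162, 0.003, 0, -20],
  ],
)

```text
t: 4.47
tcp_pos: [603.6, -65.9, 102.1]
tool_rot: [-0.496, -3.101, -0.001]
contact_force: [-1.4, 1.7, -0.4]
opening: -0.002
```

Emit:
apply_moves(
  rows=[
    [0.0016, 0, 0, -2],
    [0.0033, -0.0001, 0, -4],
    [0.005, -0.0002, 0, -6],
    [0.0066, -0.0004, 0, -8],
    [0.0066, -0.0004, 0, -8],
  ],
)

```text
t: 4.88
tcp_pos: [610.5, -66.4, 102.1]
tool_rot: [-0.706, -3.061, -0.001]
contact_force: [-1.1, 0.4, 0.2]
opening: -0.003
```

```bash
python3 - <<'E'
from h import *
from cell import *
o=get_obs();print(o['t'],o['tcp_pos'],pose(64),o['contact_force'])
m=model(C,np.radians(-119.8),np.radians(64-180));im=snapshot('wrist')[:,:,::-1].copy()
p=camera_params('wrist')
cv2.imwrite('pics/w4raw.png',im);np.save('w4.npy',p,allow_pickle=True)
overlay(im,p,m,(60,190,260,340),4,'pics/w4.png')
E
```

```text
4.8833 [610.49891631 -66.43289281 102.13806724] [610.74479091 -66.97870071] [-1.1441791   0.3628458   0.15535475]
```

View pics/w4.png

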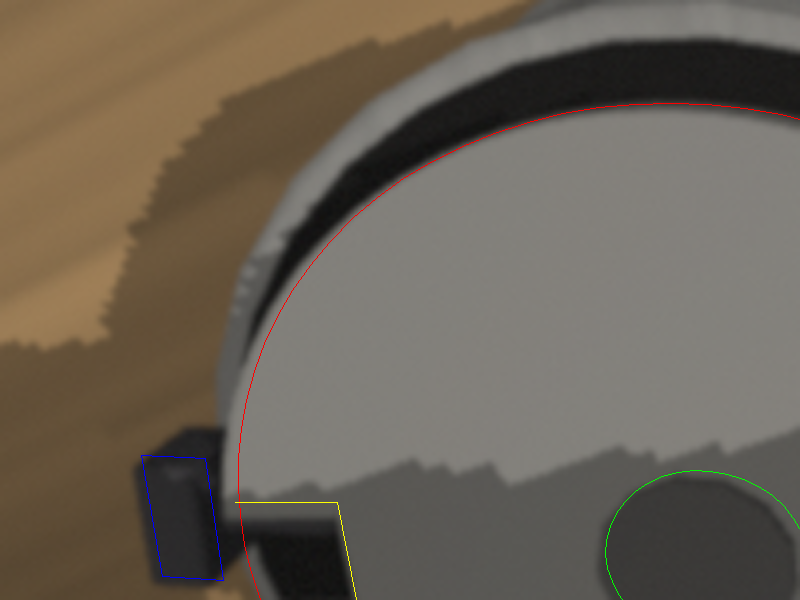

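The notch lags the model by about 2°. I'll push on to about 61.5°, then back off to measure with a clear view.

Emit:
apply_moves(
  rows=[
    [0.0008, -0.0001, 0, -1],
    [0.0016, -0.0002, 0, -2],
    [0.0021, -0.0003, 0, -2.5],
    [0.0021, -0.0003, 0, -2.5],
    [0.0021, -0.0003, 0, -2.5],
  ],
)

```text
t: 5.35
tcp_pos: [612.7, -67.2, 102.2]
tool_rot: [-0.772, -3.045, -0.0]
contact_force: [-0.0, 1.4, 0.0]
opening: 0.003
```

```bash
python3 - <<'E'
from h import *
from cell import *
o=get_obs();print(o['t'],o['tcp_pos'],pose(61.5),o['contact_force'])
m=model(C+[-.5,.8],np.radians(-119.8),np.radians(63-180));im=snapshot('wrist')[:,:,::-1].copy()
p=camera_params('wrist')
cv2.imwrite('pics/w5raw.png',im);np.save('w5.npy',p,allow_pickle=True)
overlay(im,p,m,(80,240,280,390),4,'pics/w5.png')
E
```

```text
5.35 [612.70444938 -67.23290071 102.22780267] [612.78988752 -67.29584853] [-0.03822261  1.40467567  0.02599511]
```

View pics/w5.png

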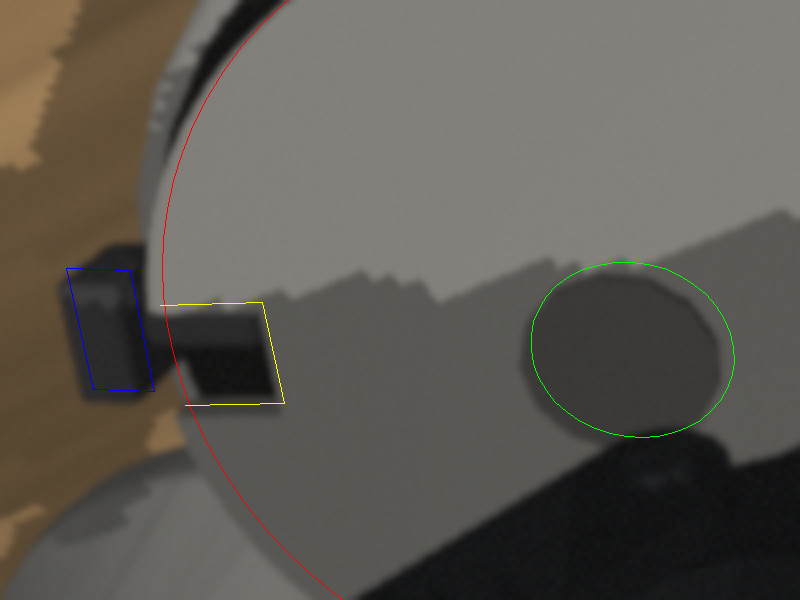

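The steel pin now shows in the notch at crop (205,330). The notch still needs about 2.5–3° more.

```bash
python3 - <<'E'
from h import *
for f in (60.5,60,59.5,59,58.5): print(f,pose(f)-pose(61.5))
print(pose(74,t=20)-pose(59))
E
```

```text
60.5 [ 0.81383724 -0.15179175]
60 [ 1.21973142 -0.2330083 ]
59.5 [ 1.6249014  -0.31776381]
59 [ 2.02931634 -0.40605182]
58.5 [ 2.43294543 -0.49786561]
[-17.14075677   2.47142378]
```

Emit:
apply_moves(
  rows=[
    [0.0008, -0.0002, 0, -1],
    [0.0016, -0.0004, 0, -2],
    [0.002, -0.0005, 0, -2.5],
    [0.002, -0.0005, 0, -2.5],
    [0.002, -0.0005, 0, -2.5],
  ],
)

```text
t: 5.82
tcp_pos: [614.9, -67.9, 102.3]
tool_rot: [0.839, 3.027, -0.0]
contact_force: [-0.7, 0.4, -0.0]
opening: 0.0
```

Emit:
apply_moves(
  rows=[
    [-0.005, 0, 0, 0],
    [-0.012, 0, 0.01, 0],
    [-0.025, 0, 0.04, 0],
    [-0.04, 0, 0.07, 0],
    [-0.05, 0, 0.09, 0],
  ],
)

```text
t: 6.23
tcp_pos: [564.6, -68.3, 195.1]
tool_rot: [0.838, 3.025, -0.001]
contact_force: [1.5, 0.9, 0.0]
opening: -0.001
```

```bash
python3 - <<'E'
from h import *
from cell import *
o=get_obs();print(o['t'],o['tcp_pos'],o['contact_force'])
im=snapshot('wrist')[:,:,::-1].copy()
p=camera_params('wrist')
cv2.imwrite('pics/w6.png',im);np.save('w6.npy',p,allow_pickle=True)
E
```

```text
6.2333 [564.57673868 -68.31317641 195.1365297 ] [1.47254964 0.93642539 0.01052753]
```

View pics/w6.png

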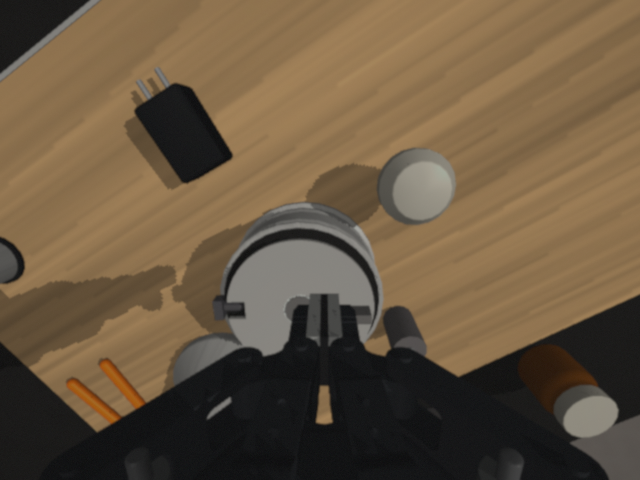

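```bash
python3 - <<'E'
from h import *
p=np.load('w6.npy',allow_pickle=True).item()
im=cv2.imread('pics/w6.png')
m=model(C,np.radians(-119.8),np.radians(-119.8))
pol=lambda r,t,a,z:np.array([C[0]+r*np.cos(a)-t*np.sin(a),C[1]+r*np.sin(a)+t*np.cos(a),z])
a=np.radians(-119.8)
m.pop('lugb');m['pin']=[pol(r,t,a,86) for r,t in [(64,-4),(48,-4),(48,4),(64,4)]]
overlay(im,p,m,(205,265,325,355),6,'pics/w6o.png')
overlay(im,p,{},(205,265,325,355),6,'pics/w6c.png')
E
```

```text
(no output)
```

View pics/w6o.png

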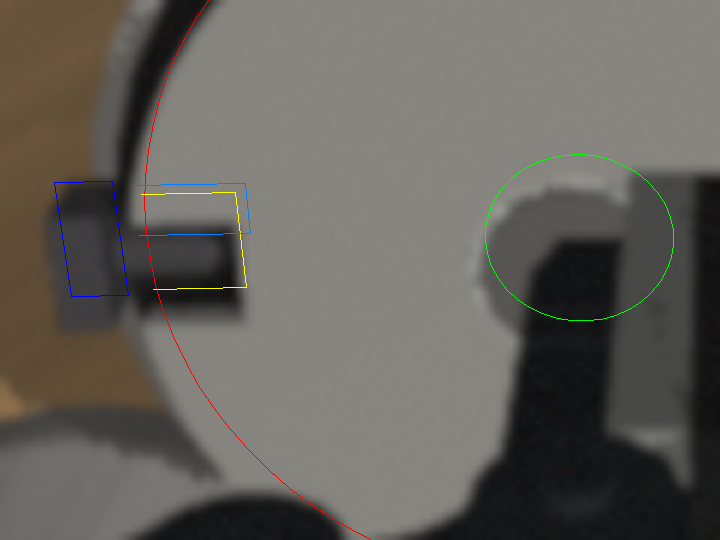

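View pics/w6c.png

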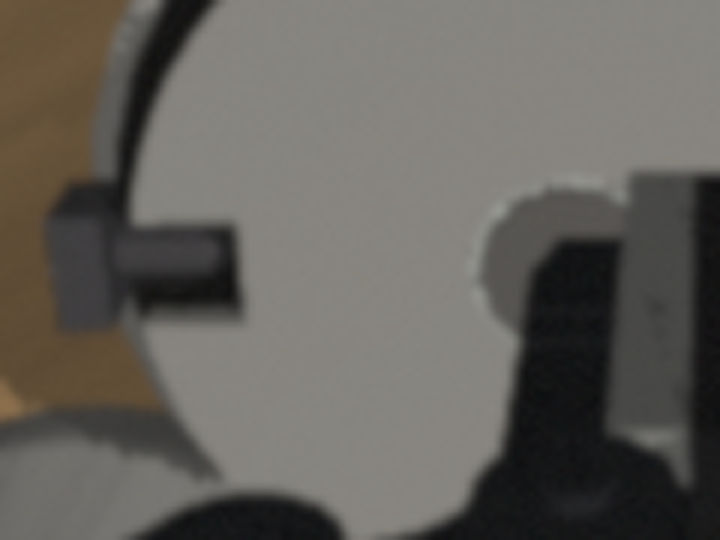

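Relative to the block, the notch is aligned: both are offset from the model by the same ~31 zoomed pixels, which comes from the arm still moving. The pin sits inside the notch. Now I'll move over the boss.

Emit:
apply_moves(
  rows=[
    [0.02, -0.023, 0, 0],
    [0.0397, -0.0462, -0.02, 0],
    [0.0397, -0.0462, -0.045, 0],
    [0.0397, -0.0462, -0.067, 0],
    [0.0397, -0.0462, -0.08, 0],
  ],
)

```text
t: 6.7
tcp_pos: [603.1, -114.4, 109.3]
tool_rot: [-0.839, -3.024, 0.001]
contact_force: [-0.9, -0.2, -0.9]
opening: -0.002
```

```bash
python3 - <<'E'
from h import *
from cell import *
im=snapshot('wrist')[:,:,::-1].copy()
o=get_obs();print(o['t'],o['tcp_pos'],o['contact_force'])
im=snapshot('wrist')[:,:,::-1].copy();p=camera_params('wrist')
m=model(C,np.radians(-119.8),np.radians(-119.8))
overlay(im,p,m,(80,180,400,420),2.5,'pics/w7.png')
E
```

```text
6.75 [ 601.6115293  -113.71027033  106.96132736] [-1.29008083  0.17202398 -1.93710569]
```

View pics/w7.png

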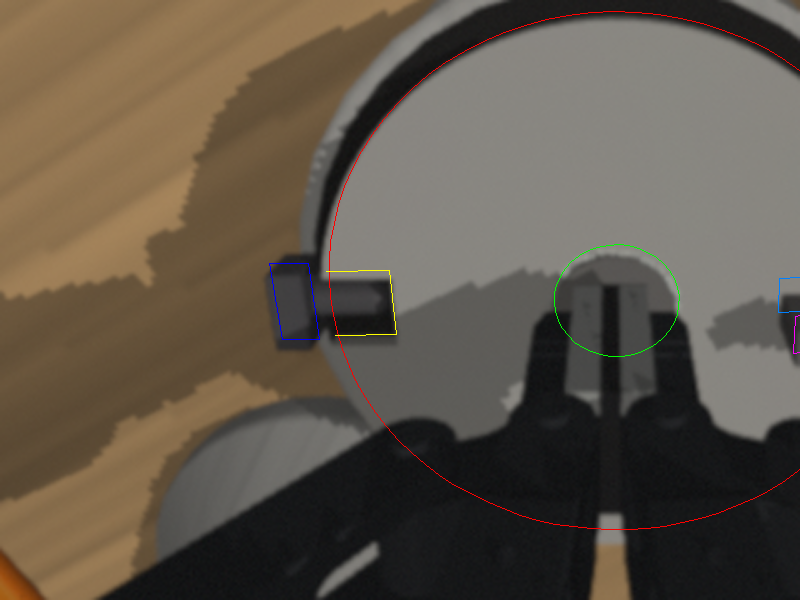

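Emit:
apply_moves(
  rows=[
    [0, 0, 0, 0],
    [0, 0, 0, 0],
    [0, 0, 0, 0],
    [0, 0, 0, 0],
    [0, 0, 0, 0],
  ],
)

```text
t: 7.22
tcp_pos: [605.2, -114.1, 113.7]
tool_rot: [0.838, 3.026, -0.0]
contact_force: [-0.4, 1.0, -0.1]
opening: 0.004
```

Emit:
apply_moves(
  rows=[
    [0, 0, -0.004, 0],
    [0, 0, -0.007, 0],
    [0, 0, -0.01, 0],
    [0, 0, -0.012, 0],
    [0, 0, -0.014, 0],
  ],
)

```text
t: 7.63
tcp_pos: [604.2, -113.9, 97.7]
tool_rot: [-0.838, -3.027, 0.0]
contact_force: [0.3, 0.0, -0.8]
opening: 0.0
```

Emit:
apply_moves(
  rows=[
    [0, 0, -0.001, 0],
    [0, 0, -0.002, 0],
    [0, 0, -0.003, 0],
    [0, 0, -0.004, 0],
    [0, 0, -0.005, 0],
  ],
)

```text
t: 8.05
tcp_pos: [604.4, -114.0, 93.7]
tool_rot: [-0.838, -3.027, 0.0]
contact_force: [-4.4, 0.3, 5.4]
opening: 0.001
```

Emit:
apply_moves(
  rows=[
    [0, 0, -0.001, 0],
    [0, 0, -0.002, 0],
    [0, 0, -0.003, 0],
    [0, 0, -0.004, 0],
    [0, 0, -0.005, 0],
  ],
)

```text
t: 8.47
tcp_pos: [604.4, -114.0, 88.2]
tool_rot: [-0.839, -3.027, -0.0]
contact_force: [-3.2, 0.2, 4.6]
opening: -0.003
```

The cover is sliding down at about 5 N, past the depth where the pin would have stopped it. I'll continue until it bottoms.

Emit:
apply_moves(
  rows=[
    [0, 0, -0.0005, 0],
    [0, 0, -0.001, 0],
    [0, 0, -0.0015, 0],
    [0, 0, -0.002, 0],
    [0, 0, -0.002, 0],
  ],
)

```text
t: 8.88
tcp_pos: [604.5, -114.0, 87.4]
tool_rot: [-0.838, -3.027, 0.0]
contact_force: [-6.5, 0.9, 9.8]
opening: 0.001
```

Emit:
apply_moves(
  rows=[
    [0, 0, -0.0005, 0],
    [0, 0, -0.001, 0],
    [0, 0, -0.0015, 0],
    [0, 0, -0.002, 0],
    [0, 0, -0.002, 0],
  ],
)

```text
t: 9.3
tcp_pos: [604.6, -114.0, 87.3]
tool_rot: [-0.838, -3.027, 0.0]
contact_force: [-12.0, 3.1, 17.2]
opening: -0.002
```

It's bottomed: the tip stays at 87.3–87.4 mm (87.5 expected when seated) while the force climbs to 17 N. Releasing straight up and retreating.

Emit:
apply_moves(
  rows=[
    [0, 0, 0.002, 0],
    [0, 0, 0.004, 0],
    [0, 0, 0.012, 0],
    [0, 0, 0.03, 0],
    [0, 0, 0.06, 0],
  ],
)

```text
t: 9.72
tcp_pos: [602.2, -113.4, 140.8]
tool_rot: [-0.837, -3.021, -0.0]
contact_force: [0.6, -0.6, -0.1]
opening: 0.004
```

Emit:
apply_moves(
  rows=[
    [-0.005, 0, 0.03, 0],
    [-0.02, 0, 0.06, 0],
    [-0.04, 0, 0.09, 0],
    [-0.06, 0, 0.11, 0],
    [-0.08, 0, 0.12, 0],
  ],
)

```text
t: 10.13
tcp_pos: [525.3, -114.5, 268.5]
tool_rot: [0.837, 3.021, -0.0]
contact_force: [0.1, -0.3, 0.8]
opening: 0.005
```

Emit:
apply_moves(
  rows=[
    [0, 0, 0, 0],
    [0, 0, 0, 0],
    [0, 0, 0, 0],
    [0, 0, 0, 0],
    [0, 0, 0, 0],
  ],
)

```text
t: 10.55
tcp_pos: [524.6, -113.9, 262.7]
tool_rot: [-0.838, -3.025, -0.0]
contact_force: [0.0, 0.1, 0.0]
opening: 0.004
```

```bash
python3 - <<'E'
from h import *
from cell import *
o=get_obs();print(o['t'],o['tcp_pos'],o['contact_force'])
p=camera_params('wrist');im=snapshot('wrist')[:,:,::-1].copy()
m=model(C,np.radians(-119.8),np.radians(-119.8),9)
overlay(im,p,m,(210,220,390,355),4.4,'pics/w8.png')
s=snapshot('side')[:,:,::-1].copy()
overlay(s,camera_params('side'),m,(250,150,410,270),5,'pics/s8.png')
E
```

```text
10.55 [ 524.58510192 -113.86096183  262.71469716] [0.0177712  0.13153744 0.0272983 ]
```

View pics/w8.png

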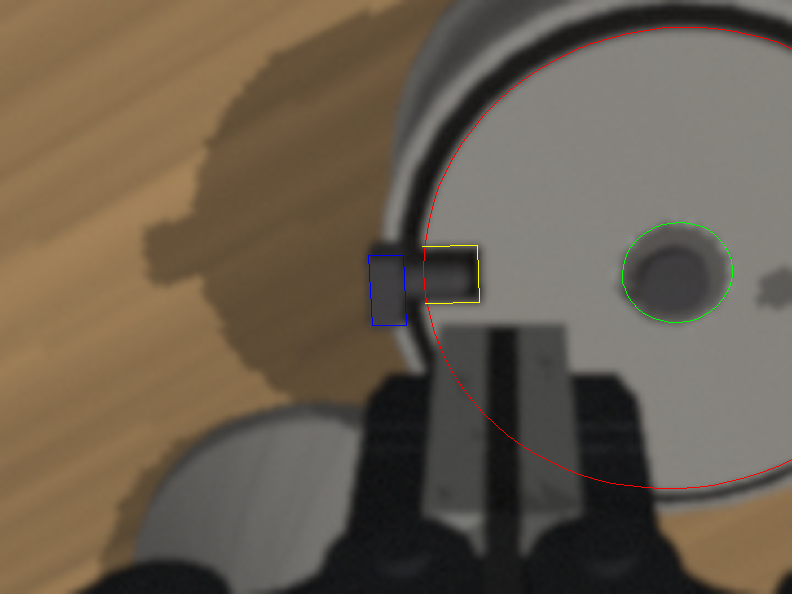

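View pics/s8.png

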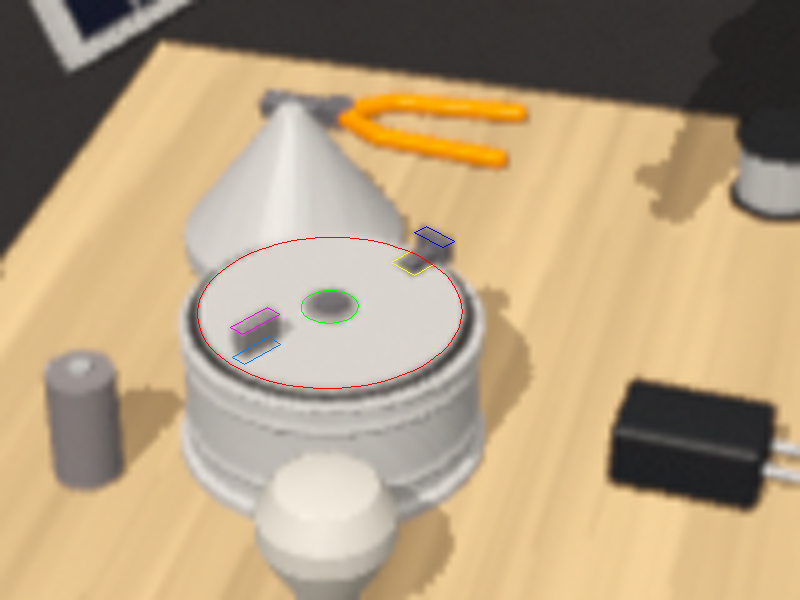

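The wrist view shows the pin inside the notch at crop (445,280). Both views match the seated model: in the side view the cover is sunk into the rim and the bystanders look as they did before. Handing in.

```bash
python3 -c "
from cell import *
print(finish_job())"
```

```text
the job is handed in; nothing more can be done
None
```

I closed the cover and handed the job in at about 10.7 s on the robot's clock. No verdict is reported.

- **Turn:** With the fingers shut, I pushed the lug clockwise about 57° at 1–3 N until the notch was over the pin. A clear view before pressing showed the notch and pin block agreeing to within a fraction of a millimetre.
- **Press:** I pressed on the centre boss. The cover slid down at about 5 N and then stopped with the fingertips at 87.3–87.4 mm, against 87.5 mm expected when seated. It held there while the force rose to about 17 N, so I took it as fully home.
- **Last checks:** After retreating, the tool was about 175 mm above the lantern and the contact force read zero. The wrist and side views both matched the seated position, with the pin in the notch. The bystanders I could see there looked undisturbed; I did not re-check the screwdriver.
- **Disagreements:** Partway through the turn the notch lagged my model by about 2°, so I set the final turn from the images instead. Two wrist pictures taken while the arm was still settling were offset from the model overlay by about 5 mm or less. In those I relied only on the notch's position relative to the block.

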